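Slide the parts tray under the bench riser

TASK

Take the low grey parts tray by its wooden handle and slide it along the desk, gear and all, straight in under the little plywood riser, until the tray's front wall is about level with the front edge of the riser's board, roughly midway between the legs, and only the handle sticks out. Keep the tray down on the desk, do not knock it against the riser, and let go of it.

Things in the scene. Friction and masses are not known exactly. Their poses are not given: they have to be found in the camera images.
- tray: Low open grey steel tray, 110 by 110 mm, walls 32 mm high, 4 mm thick, floor 4 mm, 0.35 kg, loose on the desk, its back towards the riser. Origin: centre of the underside of the 110 mm square; x points to its back, z up. From the front wall (x = -55 mm) a dark wooden bar handle runs to x = -132 mm, 14 mm wide (y), 4 to 36 mm above the desk.
- tray_handle (a point): Point to grip on the tray's handle: in the middle of its 14 mm width, 52 mm in front of the tray's front wall (107 mm in front of the tray's origin, along the tray's -x), 22 mm above the desk; axes as the tray's.
- riser: Low plywood shelf screwed to the desk. Board 120 (x) by 190 mm (y), underside 56 and top 72 mm above the desk; two 16 mm legs under its ends leave a 158 mm wide opening (y -79 to +79 mm), open in front and behind. Origin: on the desk under the board's centre; x points front to back, z up; front edge at x = -60 mm; the tray goes in along +x. Pill bottle on top.
- gear: Black moulded gear wheel, 51 mm across and 28 mm high with its hub, 28 g, lying loose in the tray. Origin: centre of its underside, z up.
Not all that is in view belongs to the job. There is more than one size of the gear; the one meant has the size given above.

How it is judged:
By the outcome, as a careful person would: the job done as asked, in the order asked, and still so for the second after the job is handed in, with the robot touching nothing.
It also fails if it takes over 32 s, if anything falls off the work surface, if the arm or the gripper's body presses on something with over 40 N, if the wrist force passes 120 N, or if a joint passes its speed limit or range.

ROBOT

A 6-joint arm with a two-finger parallel gripper is mounted at the origin on a cart in front of the work surface, level with it; the furniture and walls round the work are solid. World frame = base frame: x ahead of the robot, y to its left, z up, the work surface at z = 0. Lengths are in m, angles in rad, forces in N, time in s.
With the tool pointing down it reaches from about 0.3 to 0.825 m from the base axis. Payload 5.4 kg.
Tool frame: the origin (TCP) lies at the very end of the fingers, on their centre line; the grasp point (between the pads) lies manip.tcp_to_grasp behind it (manip.tcp_to_grasp is the distance from the TCP to the grasp point, in m); z points along the fingers, y is the line along which they close (so a half turn about z gives the same grasp; the last joint's range is limited). The gripper opens to 92 mm and grips with 3 to 60 N. Pads are 20 mm wide; open, the fingers measure 128 mm over their backs; the gripper's body (75 mm by 189 mm) begins 69 mm behind the grasp point.
Start: joints at [0.931, 0.158, 1.597, -0, 1.386, -0.21], TCP at [0.24, 0.523, 0.215] pointing down, gripper open.
Joint ranges: [-2.91, 2.91], [-0.94, 2.29], [0.18, 2.7], [-1.29, 4.43], [0.17, 2.64], [-3, 3]. Speed limits (rad/s): [2.57, 2.57, 3.14, 3.14, 3.14, 3.14].

INTERFACE

Orientations are given as a unit quaternion [w, x, y, z].
In Python, from rig import manip gives the robot as it stands. The module is installed in compiled form; this text tells all that it offers.
- The arm moves only by the shell command python3 -m handwheel 'ROWS' [FORCE]. ROWS is JSON, a list of rows, each an object of numbers: "dx", "dy", "dz": the shift along the tool's x, y, z in mm; "ax", "ay", "az": the turn, a rotation vector about the tool's x, y, z in rad; "claw": the opening, from -1 (shut) to 1 (fully open). A call has 1 to 12 rows; each row is the pose to reach, as a shift and turn from the pose commanded when the call began, along the tool's axes at that moment; what a row does not reach only later rows make up. A row lasts 1/8 s, in which the tool goes at most 62.5 mm and 10.7 degrees, less where a joint would pass 70% of its speed; a pose out of reach is approached as far as the arm can. A call with a gripper value outside its range is refused whole. The fingers move at their own pace and stop on an object; FORCE is the grip in N (left out, the last holds). Time passes only in rows, so rows that repeat a pose let the fingers close. It gives the time, the measured TCP pose, the force, the opening and the grip force at its end, in the units of the state.
- manip.state(): the state, without advancing time (a new reading comes with each control period).
- manip.snapshot(name): name is "scene" or "top"; returns a dict with "frame" (384x512x3 uint8, blue, green, red), "fx", "fy", "cx", "cy" (pixels), "distortion" ([k1, k2, p1, p2, k3] as OpenCV has them; the pictures are not rectified), "extrinsics" (4x4, takes a point from camera to world coordinates). Camera axes: x right, y down, z forward; pixel columns grow to the right and rows downward; lengths in m; the calibration is good to about 2 mm. A picture is of the moment at which its call begins. There is no depth.
- manip.hand_in(): hands the job in; it is judged then, once.
Trained networks look in a picture, given as the dict that the camera call returned (one of the last four; its "shot" number tells which), for a name from the list of things; names that differ only in an ending like _2 or _b are one class to them, and where a whole thing is asked for, a point or a joint stands for the part that bears it (a point fixed in the world has none). Each returns a list of dicts, best first, with "confidence" (0 to 1); they miss things now and then, are a little off and sometimes report something else, mostly with a low value. They report only what shows in the picture. A call takes as long as a camera call. They do not tell look-alikes from the thing itself.
- manip.boxes_of(thing, picture): "position" ([column, row] in pixels, amid what is visible of it).
The state is a dict: "t": time; "q": joint angles; "qvel": joint speeds; "effort": joint torques, N m; "eef_pos": TCP position; "eef_rot": TCP orientation; "contact_force": force on the tool from outside, world axes, zero at the start; "ft_torque": the same for the moment, N m; "opening": finger opening in m; "grasp_force": force on a finger pad.
Only numpy, scipy, OpenCV 4.12 (cv2) and the standard library are available. Lean on these libraries where they do the work, as an engineer would, in place of code of your own. Each camera call takes 0.05 s, during which the arm holds its last target. There are 200 camera calls.

## Working session

There is one attempt and no reset: what is moved stays moved. The work goes in short steps, Python scripts to look and compute and a shell command to move; the robot and the scene stay as the last step left them, time stands still between calls to the robot, and variables do not carry over. Pictures are saved under pics/ and viewed, at most 10 in all, crops included, and the job is handed in when it is done.

```bash
mkdir -p pics
cat > h.py <<'E'
import numpy as np, cv2
from rig import manip
def K(p): return np.array([[p["fx"],0,p["cx"]],[0,p["fy"],p["cy"]],[0,0,1.]])
def toworld(p,uv,z):
    uv=np.array(uv,float).reshape(-1,1,2)
    n=cv2.undistortPoints(uv,K(p),np.array(p["distortion"])).reshape(-1,2)
    T=np.array(p["extrinsics"]); d=np.c_[n,np.ones(len(n))]@T[:3,:3].T
    o=T[:3,3]; return o+d*((z-o[2])/d[:,2])[:,None]
def proj(p,X):
    T=np.linalg.inv(np.array(p["extrinsics"])); 
    return cv2.projectPoints(np.array(X,float).reshape(-1,1,3),cv2.Rodrigues(T[:3,:3])[0],T[:3,3],K(p),np.array(p["distortion"]))[0].reshape(-1,2)
E
python3 - <<'E'
from h import *
for n in("scene","top"):
    p=manip.snapshot(n); cv2.imwrite(f"pics/{n}0.png",cv2.resize(p["frame"],(800,600),interpolation=cv2.INTER_CUBIC))
    print(n,np.round(p["extrinsics"],3).tolist())
    for t in("tray","tray_handle","riser","gear"): print(t,[(np.round(b["position"]).tolist(),round(b["confidence"],2)) for b in manip.boxes_of(t,p)])
s=manip.state(); print(s, manip.tcp_to_grasp)
E
```

```text
scene [[-0.487, -0.37, 0.791, -0.115], [-0.873, 0.191, -0.449, 0.41], [0.015, -0.909, -0.416, 0.397], [0.0, 0.0, 0.0, 1.0]]
tray [([263.0, 203.0], 0.62)]
tray_handle [([262.0, 204.0], 0.68)]
riser [([171.0, 221.0], 0.8)]
gear [([356.0, 178.0], 0.96), ([246.0, 209.0], 0.81), ([342.0, 219.0], 0.56)]
top [[-0.021, -0.999, 0.049, 0.527], [-0.999, 0.019, -0.039, 0.017], [0.038, -0.049, -0.998, 0.896], [0.0, 0.0, 0.0, 1.0]]
tray [([245.0, 195.0], 0.66)]
tray_handle [([247.0, 194.0], 0.66)]
riser [([171.0, 187.0], 0.8), ([247.0, 194.0], 0.53)]
gear [([341.0, 182.0], 0.95), ([289.0, 232.0], 0.78), ([234.0, 190.0], 0.7)]
{'t': 0.5, 'q': array([ 9.30899181e-01,  1.58426526e-01,  1.59705966e+00, -6.85372628e-06,
        1.38619190e+00, -2.10096114e-01]), 'qvel': array([-2.88594621e-04,  1.04941930e-03, -1.92787308e-03,  4.99235125e-04,
       -5.38400222e-05, -8.42239139e-04]), 'effort': array([ 5.08242865e-04, -3.85226870e+01, -3.22063816e+01,  7.01344502e-02,
        3.16314830e-02, -3.72701891e-05]), 'eef_pos': array([0.23958927, 0.52265838, 0.21455631]), 'eef_rot': array([-1.45434323e-05,  2.13249619e-01,  9.76997747e-01, -4.03045034e-05]), 'contact_force': array([-0.22912001, -0.1352343 , -0.19728476]), 'ft_torque': array([ 0.00627369,  0.04487421, -0.01090862]), 'grasp_force': 0.0, 'opening': 0.09196532709210727} 0.0187
```

View pics/top0.png

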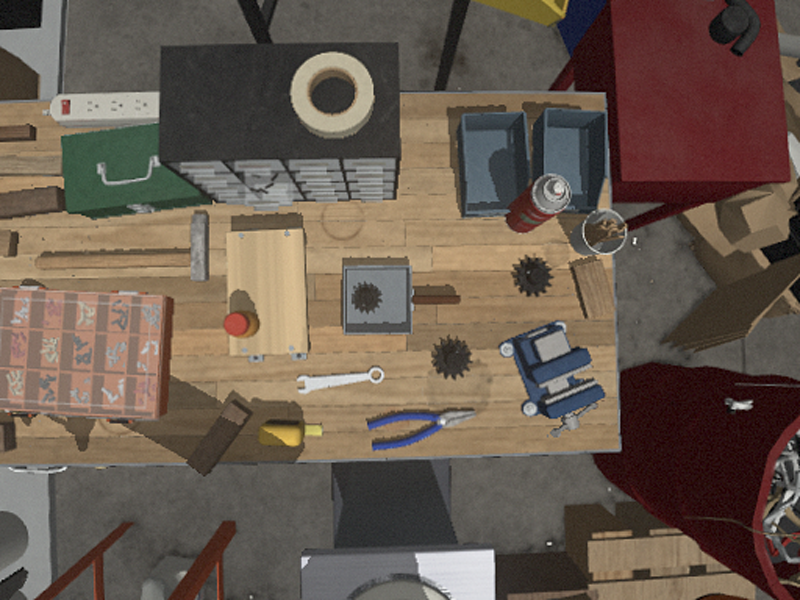

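View pics/scene0.png

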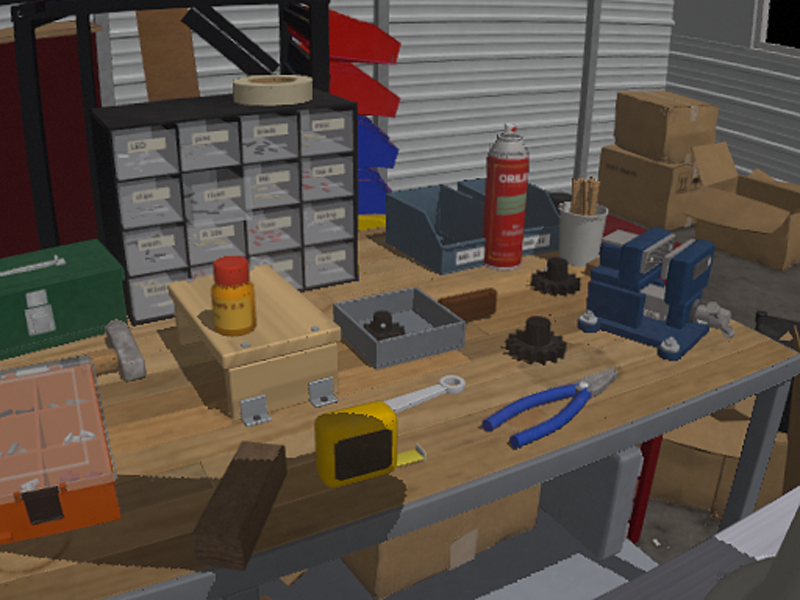

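The top picture shows the riser at about (267,292) of 800x600, with its front facing right. The tray is at (377,299) and its handle runs right to (460,299). There are three gears: (367,297) in the tray, (452,357) and (531,275) loose on the desk. The one in the tray is about 31 px ≈ 51 mm across and the others about 40 px ≈ 64 mm, so the tray one fits. I'll confirm it in a crop and take the corners from the same view.

Run:
```python
from h import *
p=manip.snapshot("top"); c=p["frame"][135:255,140:340]; cv2.imwrite("pics/crop1.png",cv2.resize(c,None,fx=4,fy=4,interpolation=cv2.INTER_CUBIC))
```

```text
(no output)
```

View pics/crop1.png

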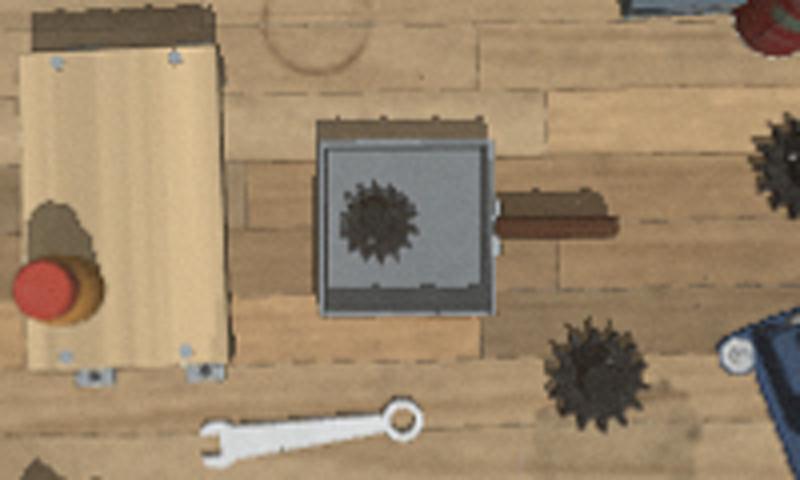

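The crop shows the tray gear at (378,220), 78 px ≈ 49 mm wide at the tray floor. The loose one at (597,374) is about 104 px ≈ 65 mm, so the tray gear is the one meant. Rim corners are about (319,142), (494,140), (495,314), (320,316), handle end (618,227), board corners (20,55), (217,45), (229,366), (28,370).

```bash
cat >> h.py <<'E'
from scipy.optimize import least_squares
def fit(p,uv,model,x0):
    f=lambda v: (proj(p,place(v,model))-uv).ravel()
    r=least_squares(f,x0,x_scale=[.01,.01,.1]); return r.x,np.abs(r.fun).max()
def place(v,m):
    m=np.array(m); c,s=np.cos(v[2]),np.sin(v[2])
    return np.c_[v[0]+c*m[:,0]-s*m[:,1],v[1]+s*m[:,0]+c*m[:,1],m[:,2]]
def local(v,w): # world -> frame v
    c,s=np.cos(v[2]),np.sin(v[2]); d=np.array(w)[:2]-v[:2]; return np.array([c*d[0]+s*d[1],-s*d[0]+c*d[1]])
E
python3 - <<'E'
from h import *
p=manip.snapshot("top")
g=lambda a:(np.array(a,float)+.5)/4-.5+[140,135]
# image left = +tray x ; image up = world +x = tray -y
tr=g([(319,142),(494,140),(495,314),(320,316),(618,227)])
tm=[(.055,-.055,.032),(-.055,-.055,.032),(-.055,.055,.032),(.055,.055,.032),(-.132,0,.036)]
ri=g([(20,55),(217,45),(229,366),(28,370)])
rm=[(.06,-.095,.072),(-.06,-.095,.072),(-.06,.095,.072),(.06,.095,.072)]
# y of frame: z up, x=world+y -> y=world -x ; image down = -x world = +y
t,e1=fit(p,tr,tm,[.53,.03,1.57]); r,e2=fit(p,ri,rm,[.53,.2,1.57])
print("tray",t,e1,"riser",r,e2, "deg",np.degrees([t[2],r[2]]))
print("tray in riser",local(r,t),"handle",place(t,[(-.107,0,.022)]),"target", place(r,[(-.005,0,0),(-.112,0,0)]))
# overlay check in the scene view
s=manip.snapshot("scene"); im=s["frame"].copy()
for q in list(proj(s,place(t,tm)))+list(proj(s,place(r,rm))): cv2.circle(im,tuple(int(x) for x in np.round(q*8)),8,(0,255,0),-1,shift=3)
cv2.imwrite("pics/ov.png",cv2.resize(im[140:290,90:340],None,fx=3,fy=3))
from scipy.spatial.transform import Rotation as R
st=manip.state(); q=st["eef_rot"]; print(np.round(R.from_quat([*q[1:],q[0]]).as_matrix(),3))
E
```

```text
tray [0.56162494 0.02329593 1.55771156] 0.4800369925225425 riser [0.57499376 0.19015261 1.59155627] 0.8978001812426442 deg [89.250298   91.18945721]
tray in riser [-0.16654321  0.01682962] handle [[ 0.56022491 -0.08369491  0.022     ]] target [[0.57509755 0.18515369 0.        ]
 [0.57731871 0.07817674 0.        ]]
[[-0.909  0.417  0.   ]
 [ 0.417  0.909  0.   ]
 [-0.     0.    -1.   ]]
```

View pics/ov.png

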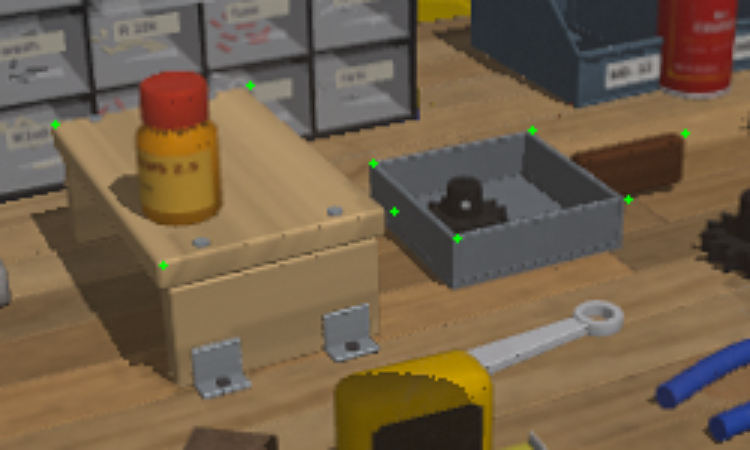

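The tray's predicted corners sit on the tray. The riser's near front corner is predicted at (394,211), but the board's corner is at about (383,207), so the riser needs a closer look.

Run:
```python
from h import *
p=manip.snapshot("top"); s=manip.snapshot("scene")
f=lambda im:cv2.convertScaleAbs(cv2.resize(im,None,fx=6,fy=6,interpolation=cv2.INTER_CUBIC),alpha=1.2)
a=f(p["frame"][140:235,142:202]); b=f(s["frame"][160:255,102:172]); b=b[:, :420]
im=np.zeros((570,790,3),np.uint8); im[:,:360]=a; im[:,370:790]=b; cv2.imwrite("pics/c2.png",im)
```

```text
(no output)
```

View pics/c2.png

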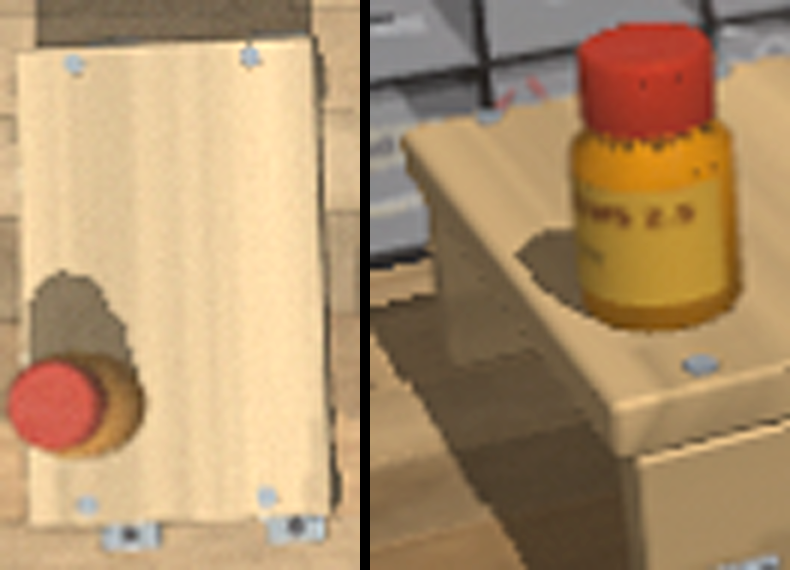

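Run:
```python
from h import *
p=manip.snapshot("top"); s=manip.snapshot("scene")
g=lambda a,o:(np.array(a,float)+.5)/6-.5+o
ct=g([(18,53),(310,36),(328,516),(29,524)],[142,140]); sc=g([(75,64),(250,55),(267,497),(88,504)],[142,140])
cs=g([(408-370,132),(611-370,405)],[102,160]); n3=(np.array([[383,207.]])+.5)/3-.5+[90,140]
c=np.array([(1,-1),(-1,-1),(-1,1),(1,1)])
rm=np.c_[c*[.06,.095],np.full(4,.072)]
def f(v,scene=1):
    sm=np.c_[c*v[3:5],np.full(4,.0725)]
    L=[(proj(p,place(v,rm))-ct),(proj(p,place(v,sm))-sc)]
    if scene: L+=[proj(s,place(v,rm[[0,3]]))-cs, proj(s,place(v,rm[[2]]))-n3]
    return np.concatenate(L).ravel()
for k in(0,1):
    r=least_squares(f,[.575,.19,1.6,.035,.085],x_scale=.01,args=(k,)).x
    print(np.round(r,4),np.degrees(r[2])); print(np.round(f(r,1).reshape(-1,2),1).tolist())
    print("target tray",place(r,[(-.005,0,0),(-.112,0,0)])[:,:2])
```

```text
[0.576  0.1912 1.5943 0.0348 0.087 ] 91.34719863698894
[[-1.1, -1.0], [0.8, -0.3], [0.6, -0.1], [-0.6, 0.8], [0.0, 0.0], [0.2, 0.3], [-0.1, 0.1], [0.1, 0.2], [-0.6, -0.7], [1.4, 0.6], [2.7, 0.7]]
target tray [[0.57610585 0.18620076]
 [0.57862151 0.07923034]]
[0.5765 0.1918 1.588  0.0348 0.087 ] 90.98391203287983
[[-1.1, -1.4], [0.8, -0.3], [0.1, -0.2], [-1.1, 0.4], [0.0, -0.3], [0.2, 0.2], [-0.6, -0.0], [-0.4, -0.1], [-0.8, -0.8], [0.4, 0.5], [1.9, 0.9]]
target tray [[0.57660982 0.18681626]
 [0.57844718 0.07983204]]
```

```bash
cat > go.py <<'E'
import sys; from h import *
from scipy.spatial.transform import Rotation as R
def need(pos,yaw_y): # desired tcp, world angle of tool y axis
    st=manip.state(); q=st["eef_rot"]; M=R.from_quat([*q[1:],q[0]]).as_matrix()
    y=np.array([np.cos(yaw_y),np.sin(yaw_y),0]); z=np.array([0,0,-1.]); G=np.c_[np.cross(y,z),y,z]
    print("t",st["t"],"pos",np.round(st["eef_pos"],4),"F",np.round(st["contact_force"],1),"open",st["opening"],"d(mm)",np.round(M.T@(np.array(pos)-st["eef_pos"])*1e3,1),"a",np.round(R.from_matrix(M.T@G).as_rotvec(),4))
if __name__=="__main__": need([float(a) for a in sys.argv[1:4]],float(sys.argv[4]))
E
python3 go.py .5602 -.0837 .12 -.0131
python3 - <<'E'
from h import *
p=manip.snapshot("top"); print(toworld(p,[(255,128),(140,132)],0.0))
E
```

```text
t 0.85 pos [0.2396 0.5227 0.2146] F [ 0.7 -0.4 -0.9] open 0.09167564272189868 d(mm) [-544.1 -417.7   94.6] a [-0.     -0.      1.1541]
[[ 0.72811989 -0.01511127  0.        ]
 [ 0.72247248  0.28317431  0.        ]]
```

```bash
python3 -m handwheel '[{"dx":-50,"dy":-38,"az":0.1,"claw":1},{"dx":-100,"dy":-76,"az":0.2,"claw":1},{"dx":-150,"dy":-115,"az":0.3,"claw":1},{"dx":-200,"dy":-153,"az":0.4,"claw":1},{"dx":-250,"dy":-192,"az":0.52,"claw":1},{"dx":-300,"dy":-230,"az":0.63,"claw":1},{"dx":-350,"dy":-268,"az":0.74,"claw":1},{"dx":-400,"dy":-307,"az":0.85,"claw":1},{"dx":-450,"dy":-345,"az":0.96,"claw":1},{"dx":-500,"dy":-384,"dz":30,"az":1.07,"claw":1},{"dx":-544,"dy":-418,"dz":75,"az":1.154,"claw":1},{"dx":-544,"dy":-418,"dz":95,"az":1.154,"claw":1}]'; python3 go.py .5602 -.0837 .0035 -.0131
```

```text
t 0.9 pos [0.2396 0.5227 0.2146] F [-0.4 -0.5 -0.2] open 0.09151594227958565 d(mm) [-544.1 -417.7  211.1] a [0.     0.     1.1541]invalid input at $[0]: expected keys dx, dy, dz, ax, ay, az, claw
```

Each row needs all of the keys.

```bash
python3 -m handwheel '[{"dx":-50,"dy":-38,"dz":0,"ax":0,"ay":0,"az":0.1,"claw":1},{"dx":-100,"dy":-76,"dz":0,"ax":0,"ay":0,"az":0.2,"claw":1},{"dx":-150,"dy":-115,"dz":0,"ax":0,"ay":0,"az":0.3,"claw":1},{"dx":-200,"dy":-153,"dz":0,"ax":0,"ay":0,"az":0.4,"claw":1},{"dx":-250,"dy":-192,"dz":0,"ax":0,"ay":0,"az":0.52,"claw":1},{"dx":-300,"dy":-230,"dz":0,"ax":0,"ay":0,"az":0.63,"claw":1},{"dx":-350,"dy":-268,"dz":0,"ax":0,"ay":0,"az":0.74,"claw":1},{"dx":-400,"dy":-307,"dz":0,"ax":0,"ay":0,"az":0.85,"claw":1},{"dx":-450,"dy":-345,"dz":0,"ax":0,"ay":0,"az":0.96,"claw":1},{"dx":-500,"dy":-384,"dz":30,"ax":0,"ay":0,"az":1.07,"claw":1},{"dx":-544,"dy":-418,"dz":75,"ax":0,"ay":0,"az":1.154,"claw":1},{"dx":-544,"dy":-418,"dz":95,"ax":0,"ay":0,"az":1.154,"claw":1}]'; python3 go.py .5602 -.0837 .0035 -.0131
```

```text
t: 2.4
eef_pos: [0.5608, -0.0868, 0.1184]
eef_rot: [0.0, 0.713, 0.701, -0.0]
contact_force: [-0.1, 0.8, -0.2]
opening: 0.0918
grasp_force: 0.0
t 2.4 pos [ 0.5608 -0.0868  0.1184] F [-0.1  0.8 -0.2] open 0.09179611952213414 d(mm) [  3.1  -0.7 114.9] a [ 0.0004  0.0005 -0.0034]
```

The loose gear at (452,357) is about 90 mm beside the grip point, so I'll half close the fingers before going down.

```bash
python3 -m handwheel '[{"dx":0,"dy":0,"dz":0,"ax":0,"ay":0,"az":0,"claw":-0.1},{"dx":0,"dy":0,"dz":20,"ax":0,"ay":0,"az":0,"claw":-0.1},{"dx":0,"dy":0,"dz":45,"ax":0,"ay":0,"az":0,"claw":-0.1},{"dx":0,"dy":0,"dz":60,"ax":0,"ay":0,"az":0,"claw":-0.1},{"dx":0,"dy":0,"dz":70,"ax":0,"ay":0,"az":0,"claw":-0.1},{"dx":0,"dy":0,"dz":70,"ax":0,"ay":0,"az":0,"claw":-0.1}]' 20; python3 go.py .5602 -.0837 .004 -.0131
python3 - <<'E'
from h import *
for n in("top","scene"):
    p=manip.snapshot(n); uv=proj(p,[.56,-.0837,.03])[0].astype(int)
    im=p["frame"][max(uv[1]-60,0):uv[1]+60,uv[0]-65:uv[0]+65]; im=cv2.resize(im,(390,360),interpolation=cv2.INTER_CUBIC)
    out=im if n=="top" else np.hstack([out,im])
cv2.imwrite("pics/g1.png",out)
E
```

```text
t: 3.15
eef_pos: [0.5599, -0.0837, 0.0497]
eef_rot: [-0.0, 0.712, 0.703, -0.0]
contact_force: [-0.5, 0.4, -0.4]
opening: 0.0413
grasp_force: 0.0
t 3.15 pos [ 0.5599 -0.0837  0.0497] F [-0.5  0.4 -0.4] open 0.041340905742123596 d(mm) [-0.   0.4 45.7] a [-0.0003 -0.0001  0.0005]
```

View pics/g1.png

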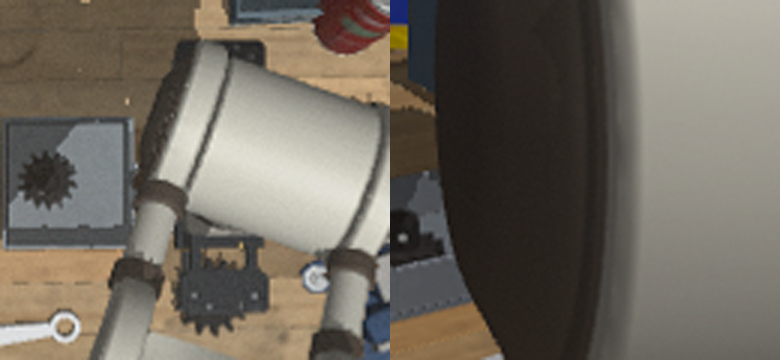

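The arm hides the handle. In the top view the tray at (68,183) is undisturbed, and the gripper body hangs over the loose gear at about (210,285) with height to spare. I'll go down and grip.

```bash
python3 -m handwheel '[{"dx":0,"dy":0,"dz":15,"ax":0,"ay":0,"az":0,"claw":-0.1},{"dx":0,"dy":0,"dz":30,"ax":0,"ay":0,"az":0,"claw":-0.1},{"dx":0,"dy":0,"dz":40,"ax":0,"ay":0,"az":0,"claw":-0.1},{"dx":0,"dy":0,"dz":45.5,"ax":0,"ay":0,"az":0,"claw":-0.1},{"dx":0,"dy":0,"dz":45.5,"ax":0,"ay":0,"az":0,"claw":-0.3},{"dx":0,"dy":0,"dz":45.5,"ax":0,"ay":0,"az":0,"claw":-0.5},{"dx":0,"dy":0,"dz":45.5,"ax":0,"ay":0,"az":0,"claw":-0.6},{"dx":0,"dy":0,"dz":45.5,"ax":0,"ay":0,"az":0,"claw":-1},{"dx":0,"dy":0,"dz":45.5,"ax":0,"ay":0,"az":0,"claw":-1},{"dx":0,"dy":0,"dz":45.5,"ax":0,"ay":0,"az":0,"claw":-1}]' 20; python3 go.py .5784 .0796 .004 .0210
```

```text
t: 4.5
eef_pos: [0.5606, -0.0841, 0.0046]
eef_rot: [0.001, 0.712, 0.702, 0.0]
contact_force: [2.4, -0.2, 1.4]
opening: 0.0141
grasp_force: 20.0
t 4.5 pos [ 0.5606 -0.0841  0.0046] F [ 2.4 -0.2  1.4] open 0.014141164148561376 d(mm) [164.   15.7   0.5] a [ 0.0012  0.0003 -0.0341]
```

The handle is gripped at 14.1 mm and 20 N. I'll align laterally and in yaw over the first 40 mm, before the opening, then look.

```bash
python3 -m handwheel '[{"dx":3,"dy":2,"dz":0,"ax":0,"ay":0,"az":-0.003,"claw":-1},{"dx":9,"dy":5,"dz":0,"ax":0,"ay":0,"az":-0.009,"claw":-1},{"dx":16,"dy":9,"dz":0,"ax":0,"ay":0,"az":-0.016,"claw":-1},{"dx":24,"dy":13,"dz":0,"ax":0,"ay":0,"az":-0.023,"claw":-1},{"dx":32,"dy":17,"dz":0,"ax":0,"ay":0,"az":-0.03,"claw":-1},{"dx":38,"dy":19.5,"dz":0,"ax":0,"ay":0,"az":-0.034,"claw":-1},{"dx":40,"dy":20,"dz":0,"ax":0,"ay":0,"az":-0.034,"claw":-1},{"dx":40,"dy":20,"dz":0,"ax":0,"ay":0,"az":-0.034,"claw":-1}]' 20; python3 go.py .5784 .0796 .0045 .0210
python3 - <<'E'
from h import *
p=manip.snapshot("top"); a=cv2.resize(p["frame"][140:240,140:290],None,fx=5,fy=5,interpolation=cv2.INTER_CUBIC)
cv2.imwrite("pics/m1.png",a)
E
```

```text
t: 5.5
eef_pos: [0.5811, -0.0442, 0.0045]
eef_rot: [0.001, 0.699, 0.715, 0.0]
contact_force: [-0.2, -3.4, 4.1]
opening: 0.014
grasp_force: 20.0
t 5.5 pos [ 0.5811 -0.0442  0.0045] F [-0.2 -3.4  4.1] open 0.014017377265178628 d(mm) [123.8   0.   -0. ] a [0.0009 0.0006 0.0006]
```

View pics/m1.png

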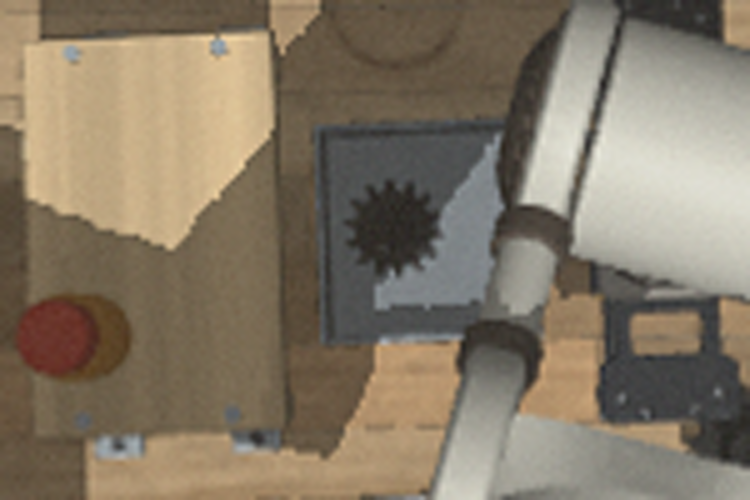

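The tray's left edge runs (318,128)-(323,343) and is centred at row 234, against riser rows 37-432 (centre 235). It's parallel, with the gear in place at (395,228), so I'll slide straight on.

```bash
python3 -m handwheel '[{"dx":4,"dy":0,"dz":0,"ax":0,"ay":0,"az":0,"claw":-1},{"dx":11,"dy":0,"dz":0,"ax":0,"ay":0,"az":0,"claw":-1},{"dx":19,"dy":0,"dz":0,"ax":0,"ay":0,"az":0,"claw":-1},{"dx":28,"dy":0,"dz":0,"ax":0,"ay":0,"az":0,"claw":-1},{"dx":37,"dy":0,"dz":0,"ax":0,"ay":0,"az":0,"claw":-1},{"dx":46,"dy":0,"dz":0,"ax":0,"ay":0,"az":0,"claw":-1},{"dx":54,"dy":0,"dz":0,"ax":0,"ay":0,"az":0,"claw":-1},{"dx":61,"dy":0,"dz":0,"ax":0,"ay":0,"az":0,"claw":-1},{"dx":66,"dy":0,"dz":0,"ax":0,"ay":0,"az":0,"claw":-1},{"dx":68,"dy":0,"dz":0,"ax":0,"ay":0,"az":0,"claw":-1}]' 20 && python3 -m handwheel '[{"dx":4,"dy":0,"dz":0,"ax":0,"ay":0,"az":0,"claw":-1},{"dx":11,"dy":0,"dz":0,"ax":0,"ay":0,"az":0,"claw":-1},{"dx":19,"dy":0,"dz":0,"ax":0,"ay":0,"az":0,"claw":-1},{"dx":28,"dy":0,"dz":0,"ax":0,"ay":0,"az":0,"claw":-1},{"dx":37,"dy":0,"dz":0,"ax":0,"ay":0,"az":0,"claw":-1},{"dx":45,"dy":0,"dz":0,"ax":0,"ay":0,"az":0,"claw":-1},{"dx":51,"dy":0,"dz":0,"ax":0,"ay":0,"az":0,"claw":-1},{"dx":55,"dy":0,"dz":0,"ax":0,"ay":0,"az":0,"claw":-1},{"dx":56,"dy":0,"dz":0,"ax":0,"ay":0,"az":0,"claw":-1},{"dx":56,"dy":0,"dz":0,"ax":0,"ay":0,"az":0,"claw":-1}]' 20; python3 go.py .5784 .0796 .0045 .0210
python3 - <<'E'
from h import *
p=manip.snapshot("top"); a=cv2.resize(p["frame"][140:240,140:290],None,fx=5,fy=5,interpolation=cv2.INTER_CUBIC)
cv2.imwrite("pics/m2.png",a)
E
```

```text
t: 6.8
eef_pos: [0.5796, 0.0235, 0.0046]
eef_rot: [0.001, 0.7, 0.715, 0.0]
contact_force: [0.2, -5.2, 5.2]
opening: 0.0137
grasp_force: 20.0
t: 8.05
eef_pos: [0.5783, 0.0795, 0.0046]
eef_rot: [0.001, 0.7, 0.715, 0.0]
contact_force: [0.9, -4.3, 4.5]
opening: 0.0137
grasp_force: 20.0
t 8.05 pos [0.5783 0.0795 0.0046] F [ 0.9 -4.3  4.5] open 0.013664652779344345 d(mm) [0.1 0.1 0.1] a [0.0009 0.0006 0.    ]
```

View pics/m2.png

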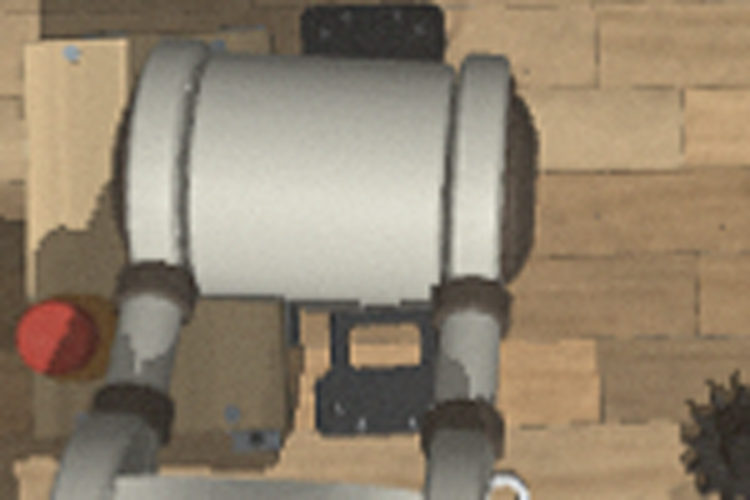

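The tray is in: its front wall shows at about (293,325), just at the board's front edge. No knock is visible, since the force stayed at sliding friction. I'll let go, lift and back off.

```bash
python3 -m handwheel '[{"dx":0,"dy":0,"dz":0,"ax":0,"ay":0,"az":0,"claw":-0.6},{"dx":0,"dy":0,"dz":0,"ax":0,"ay":0,"az":0,"claw":-0.4},{"dx":0,"dy":0,"dz":0,"ax":0,"ay":0,"az":0,"claw":-0.2},{"dx":0,"dy":0,"dz":0,"ax":0,"ay":0,"az":0,"claw":-0.2},{"dx":0,"dy":0,"dz":-10,"ax":0,"ay":0,"az":0,"claw":-0.2},{"dx":0,"dy":0,"dz":-30,"ax":0,"ay":0,"az":0,"claw":-0.2},{"dx":0,"dy":0,"dz":-60,"ax":0,"ay":0,"az":0,"claw":-0.2},{"dx":-20,"dy":0,"dz":-100,"ax":0,"ay":0,"az":0,"claw":-0.2},{"dx":-70,"dy":-10,"dz":-130,"ax":0,"ay":0,"az":0,"claw":-0.2},{"dx":-120,"dy":-30,"dz":-150,"ax":0,"ay":0,"az":0,"claw":-0.2},{"dx":-170,"dy":-50,"dz":-160,"ax":0,"ay":0,"az":0,"claw":-0.2},{"dx":-220,"dy":-70,"dz":-160,"ax":0,"ay":0,"az":0,"claw":-0.2}]' 20 && python3 -m handwheel '[{"dx":-50,"dy":-20,"dz":0,"ax":0,"ay":0,"az":0,"claw":-0.2},{"dx":-80,"dy":-40,"dz":0,"ax":0,"ay":0,"az":0,"claw":-0.2},{"dx":-80,"dy":-40,"dz":0,"ax":0,"ay":0,"az":0,"claw":-0.2},{"dx":-80,"dy":-40,"dz":0,"ax":0,"ay":0,"az":0,"claw":-0.2}]' 20
python3 - <<'E'
from h import *
p=manip.snapshot("top"); s=manip.snapshot("scene")
a=cv2.resize(p["frame"][145:240,140:238],None,fx=4,fy=5,interpolation=cv2.INTER_CUBIC); a=cv2.resize(p["frame"][145:240,140:238],None,fx=5,fy=5,interpolation=cv2.INTER_CUBIC)
b=cv2.resize(s["frame"][150:245,120:280],None,fx=1.9,fy=1.9,interpolation=cv2.INTER_CUBIC)
im=np.zeros((475,800,3),np.uint8); im[:,:490]=a; im[:b.shape[0],495:495+b.shape[1]]=b[:, :305]; cv2.imwrite("pics/f1.png",im)
E
```

```text
t: 9.6
eef_pos: [0.5129, -0.1438, 0.1674]
eef_rot: [0.002, 0.7, 0.715, 0.001]
contact_force: [0.4, 0.1, -0.0]
opening: 0.0366
grasp_force: 0.0
t: 10.1
eef_pos: [0.4747, -0.2221, 0.1651]
eef_rot: [0.001, 0.7, 0.715, 0.0]
contact_force: [-0.2, -1.2, -0.9]
opening: 0.0367
grasp_force: 0.0
```

View pics/f1.png

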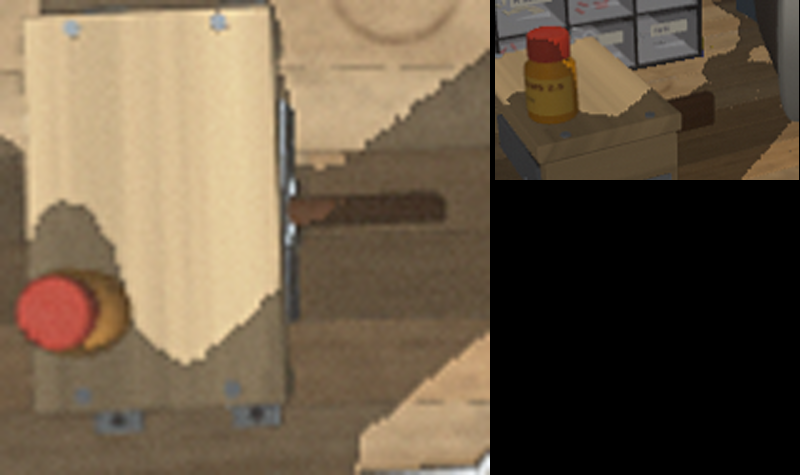

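The handle sticks out to (445,208). The front wall is a thin dark strip at column ~288-298 along the board edge, rows 95-320, and the bottle is still standing. I'll check the numbers.

Run:
```python
from h import *
p=manip.snapshot("top"); r=np.array([.5762,.1914,1.592])
g=lambda a:(np.array(a,float)+.5)/5-.5+[140,145]
for z,a in((.036,[(445,208)]),(.032,[(290,98),(300,320)])):
    for w in toworld(p,g(a),z): print(z,np.round(local(r,w)*1e3,1))
print("predicted px (handle end, wall corners, board edge ends):",np.round((proj(p,place(r,[(-.137,0,.036),(-.06,-.055,.032),(-.06,.055,.032),(-.06,-.095,.072),(-.06,.095,.072)]))-[140,145])*5))
```

```text
0.036 [-136.9    3.7]
0.032 [-61.9 -54.4]
0.032 [-63.1  55.9]
predicted px (handle end, wall corners, board edge ends): [[443. 199.]
 [284.  95.]
 [292. 316.]
 [270.   1.]
 [284. 402.]]
```

The handle end is at -137 mm and the front wall at about -61 mm, against -60 wanted. It's centred to within 1-4 mm and the gripper is clear, so I'll hand in.

```bash
python3 -c "
from rig import manip
print(manip.hand_in())"
```

```text
the job is handed in; nothing more can be done
None
```

The tray is under the riser with its front wall within about 3 mm of the board's front edge and centred to within about 4 mm; it is released, the arm is clear and the job is handed in, though the gear can no longer be seen (last seen in the tray just before it went under).

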